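Lock the drip hanger against its buffer and hang the tube basket

TASK

The basket of tubes has to drip over the tray. Flip the cam lever up to free the hanger carriage, slide it left along the rail until it pushes the sprung buffer about half way in, and flip the lever fully down while you hold it there, so that the buffer stays pushed in. Only then hang the basket by its handle across both prongs of the carriage and leave it hanging, with all the other things left where they stand.

Things in the scene. Friction and masses are not known exactly. Their poses are not given: they have to be found in the camera images.
- rack: Fixed bench stand with a level aluminium rail. Origin on the bench under the middle of the rail; x across the rail, away from the robot; y along the rail, to the robot's left (towards the buffer); z up. Rail 40 mm wide, 560 mm long, top face 200 mm above the bench, a post under each end. Its yaw varies by up to 0.15 rad.
- carriage: Grey carriage that slides along the rail's y, 90 mm long. Origin: its centre at the height of the rail's top face; axes as the rack's. Front plate faces -x: front face at x = -32 mm, z from -45 to +22 mm. Unlocked it slides with 1 to 2 N; locked it holds against about 40 N. Starts locked, 80 to 200 mm short of the buffer.
- prongs (a point): Midpoint between the carriage's two hanging prongs, at (-85, 0, -20) mm in the carriage frame. The prongs, 8 mm round steel at y = -28 and +28 mm, run straight and level (z = -20 mm) from the front plate to x = -120 mm, then turn up; the tops of the tips are at x = -127 mm, z = 0.
- lever (a joint): Cam lever on the carriage, rad. 0 = fully down: flat, pointing to +x behind the rail, locked. Grows as it swings up about a pivot along y at (0, 0, 16) mm in the carriage frame; 1.6 = end stop just past upright, free. Cam bites below about 1.05 rad: then it takes about 5 N at the grip; the last 0.15 rad goes over centre. The lever stays where it is left.
- lever_grip (a point): Middle of the lever's black grip: 18 mm wide (along the rail), 12 mm thick, 36 mm long. 71 mm from the pivot; with the lever fully down it is at (70, 0, 28) mm in the carriage frame (direction 0.17 rad above level).
- tray: Dark steel drip tray fixed under the left part of the rail, 130 x 160 x 20 mm; origin: centre of its underside; axes as the rack's. A post left of it carries a sprung buffer in line with the carriage's front plate: 18 mm rubber head pointing to -y, 205 mm up. Post set by hand: head 20 to 70 mm to +y of the origin. Gives 12 mm, 0.8 N/mm; pushes back a carriage not held or locked.
- basket: Loose steel basket of eight tubes, 64 mm (x) by 108 mm (y), about 0.25 kg, standing on the bench; origin at the centre of its underside, z up. Box 40 mm high, tubes up to 88 mm. A rigid wire handle of 9 mm round bar rises from the two ends of the box (uprights at y = -51.5 and +51.5 mm) to a straight level bar along y.
- basket_bar (a point): Middle of the handle's top bar (bar's axis), 140 mm above the basket's underside; the bar is 9 mm thick and runs along the basket's y, 94 mm clear between the uprights.
- bottle: Amber bottle with white cap, 68 mm wide, 150 mm tall, loose bystander; origin at the centre of its underside.
- beaker: Glass beaker, 72 mm wide, 85 mm tall, loose bystander; origin at the centre of its underside.
- jar: White screw jar, 60 mm wide, 70 mm tall, loose bystander; origin at the centre of its underside.
- dish: Shallow glass dish, 90 mm wide, 18 mm tall, loose bystander; origin at the centre of its underside.
- spatula: Flat steel spatula lying on the bench behind the rail, about 200 mm long, loose bystander; origin on its underside.
- vial: Small amber vial, 32 mm wide, 50 mm tall, behind the rail, loose bystander; origin at the centre of its underside.
- tuberack: White block rack of capped tubes, 80 x 200 mm, 109 mm tall, loose bystander; origin at the centre of its underside.
Not all that is in view belongs to the job. Leave any red look-alike of the basket alone.

How it is judged (in metres and radians):
On the way, in this order (a step that is already met when the one before it is completed fails the run):
1. the cam lever is flipped up and the carriage is free (lever above 1.2 rad) (value of joint lever above 1.2 rad), for 0.1 s.
2. the carriage presses on the buffer with more than 2.5 N, i.e. about 3 mm in (contact force between carriage and tray above 2.5 N), for 0.1 s.
3. the lever is fully down (below 0.1 rad) with the buffer still pressed with more than 2.5 N (value of joint lever below 0.1 rad and contact force between carriage and tray above 2.5 N), for 0.3 s.
At the end, for the whole second after the job is handed in: Lever fully down (below 0.1 rad); carriage still pressing the buffer with over 2.5 N (3 mm in); basket hanging still, upright (0.2 rad), its bar resting on both prongs between plate and tips, the bar's middle within 18 mm of the carriage's middle (all of step 3 and contact force between basket and carriage above 1.2 N and x of basket_bar in the frame of carriage between -0.123 and -0.034 m and y of basket_bar in the frame of carriage between -0.018 and 0.018 m and z of basket_bar in the frame of carriage between -0.017 and -0.006 m and angle between basket's own z axis and vertical below 0.2 rad and linear speed of basket below 0.03 m/s); the robot touches nothing.
It fails at once if the carriage is unlocked while the basket hangs on it (contact force between basket and carriage above 0.5 N and value of joint lever above 0.3 rad).
It fails at once if a bystander is shifted by more than 40 mm (distance of any of bottle, beaker, jar, dish, spatula, vial, tuberack from where it was at the start of the episode above 0.04 m).
It also fails if it takes over 67 s, if anything falls off the work surface, if the arm or the gripper's body presses on something with over 40 N, if the wrist force passes 120 N, or if a joint passes its speed limit or range.

ROBOT

A 6-joint arm with a two-finger parallel gripper is mounted at the origin on the work surface. World frame = base frame: x ahead of the robot, y to its left, z up, the work surface at z = 0. Lengths are in m, angles in degrees, forces in N, time in s.
With the tool pointing down it reaches from about 0.3 to 0.85 m from the base axis. Payload 5.4 kg.
Tool frame: the origin (TCP) lies midway between the tips of the shut fingers; the grasp point (between the pads) lies 19 mm behind it; z points along the fingers, y is the line along which they close (so a half turn about z gives the same grasp; the last joint's range is limited). The gripper opens to 85 mm and grips with 20 to 120 N. Pads are 22 mm wide; open, the fingers measure 114 mm over their backs; the gripper's body (76 mm by 85 mm) begins 54 mm behind the grasp point. The pads swing forward as they close: fully open they stand 13 mm farther back than shut.
Start: joints at [-87.897, 9.076, 91.501, -0, 79.423, -12.038], TCP at [0.14, -0.558, 0.191] pointing down, gripper open.
Joint ranges: [-166.64, 166.64], [-54.1, 131.32], [10.49, 154.53], [-73.88, 253.88], [9.74, 151.15], [-171.62, 171.62]. Speed limits (degrees/s): [147.25, 147.25, 180, 180, 180, 180].

INTERFACE

Orientations are given as [roll, pitch, yaw] about the fixed x, y, z axes, in that order (R = Rz(yaw) Ry(pitch) Rx(roll)).
In Python, from rig import bot, get_image, spot_in, pinpoint gives the robot as it stands.
- The arm moves only by the tool carry_out, never from a script. Its argument "motion" is a list that holds one entry, the list of rows, each a list of 7 numbers: the opening, from 0 (shut) to 1 (fully open), then the shift along the tool's x, y, z in cm, then the turn, a rotation vector about the tool's x, y, z in degrees. In form: [[[hand, tx, ty, tz, rx, ry, rz], ...]]. A call has 1 to 20 rows; each row is the pose to reach, as a shift and turn from the pose commanded when the call began, along the tool's axes at that moment; what a row does not reach only later rows make up. A row lasts 1/12 s, in which the tool goes at most 41.7 mm and 7.16 degrees, less where a joint would pass 70% of its speed; a pose out of reach is approached as far as the arm can. A call with a gripper value outside its range is refused whole. The fingers move at their own pace and stop on an object; "force" is the grip in N (left out, the last holds). Time passes only in rows, so rows that repeat a pose let the fingers close. It gives the time, the measured TCP pose, the force, the opening and the grip force at its end, in the units of the state.
- bot.get_state(): the state, without advancing time (a new reading comes with each control period).
- get_image(name): name is "scene" or "top" or "wrist"; returns a dict with "color" (420x560x3 uint8, red, green, blue), "z_map" (420x560 float32, m along the optical axis (not along the pixel's ray), 0 where there is no reading), "vertical_fov" (degrees; the focal length in pixels is half the picture's height over the tangent of half this angle, whatever the lens; pixels are square), "cx", "cy" (the principal point, pixels), "R" (3x3) and "t" (3): a world point X has camera coordinates R X + t. Camera axes: x right, y down, z forward; pixel columns grow to the right and rows downward; lengths in m; the calibration is good to about 2 mm. A picture is of the moment at which its call begins.
- bot.job_done(): hands the job in; it is judged then, once.
Trained networks look in a picture, given as the dict that the camera call returned (one of the last four; its "shot" number tells which), for a name from the list of things; names that differ only in an ending like _2 or _b are one class to them, and where a whole thing is asked for, a point or a joint stands for the part that bears it (a point fixed in the world has none). Each returns a list of dicts, best first, with "conf" (0 to 1); they miss things now and then, are a little off and sometimes report something else, mostly with a low value. They report only what shows in the picture. A call takes as long as a camera call. They do not tell look-alikes from the thing itself.
- spot_in(name, picture): "xyz" ([x, y, z] in m, in the coordinates of the camera as it stood for that picture, good to about 4 mm: the middle of the surface that is visible of it).
- pinpoint(name, picture): "xyz" ([x, y, z] in m, in the coordinates of the camera as it stood for that picture, good to about 4 mm: a listed point, or the origin of a listed thing).
The state is a dict: "time": time; "joint_positions": joint angles; "qd": joint speeds; "tau": joint torques, N m; "eef_pos": TCP position; "orientation": TCP orientation; "wrist_force": force on the tool from outside, world axes, zero at the start; "wrist_torque": the same for the moment, N m; "grip_width": finger opening in m; "grasp_force": force on a finger pad.
Only numpy, scipy, OpenCV 4.12 (cv2) and the standard library are available. Lean on these libraries where they do the work, as an engineer would, in place of code of your own. Each camera call takes 0.05 s, during which the arm holds its last target. There are 200 camera calls.

## Working session

There is one attempt and no reset: what is moved stays moved. The work goes in short steps, Python scripts to look and compute and a tool call to move; the robot and the scene stay as the last step left them, time stands still between calls to the robot, and variables do not carry over. Pictures are saved under pics/ and viewed, at most 10 in all, crops included, and the job is handed in when it is done.

Besides the shell and the picture viewer there is one more tool, called after "Call:" by a JSON object that holds its "api" and its "payload". carry_out: Moves the arm, as the interface text tells. Its arguments: {"type":"object","properties":{"motion":{"type":"array"},"force":{"type":"number"}},"required":["motion"]}

```bash
ls; mkdir -p pics
cat > h.py <<'E'
from rig import bot, get_image, spot_in, pinpoint
import numpy as np, cv2
def w(p,xyz): return np.array(p["R"]).T@(np.array(xyz)-np.array(p["t"]))
def find(p,names,f=pinpoint):
    for n in names:
        for d in f(n,p)[:2]:
            print(n,f.__name__,round(d["conf"],2),np.round(w(p,d["xyz"]),4))
def save(p,n,crop=None,s=1):
    im=p["color"][:,:,::-1]
    if crop: im=im[crop[1]:crop[3],crop[0]:crop[2]]
    cv2.imwrite("pics/"+n,cv2.resize(im,None,fx=s,fy=s))
E
python3 - <<'E'
from h import *
N=["rack","carriage","prongs","lever","lever_grip","tray","basket","basket_bar","bottle","beaker","jar","dish","spatula","vial","tuberack"]
a=get_image("scene");b=get_image("top")
save(a,"s0.png");save(b,"t0.png")
for p in(a,b):
    print("--");find(p,N)
print(bot.get_state())
E
```

```text
pics
--
rack call 0.38 [0.4868 0.4379 0.0007]
carriage call 0.64 [ 0.5644 -0.0547  0.2068]
prongs call 0.9 [ 0.4868 -0.0641  0.1815]Traceback (most recent call last):
  File "<stdin>", line 6, in <module>
  File "h.py", line 6, in find
    for d in f(n,p)[:2]:
             ~^^^^^
ValueError: it knows: basket, basket_bar, beaker, bottle, carriage, dish, jar, lever_grip, prongs, rack, spatula, tray, tuberack, vial
```

```bash
sed -i 's/f.__name__,//' h.py
python3 - <<'E'
from h import *
N=["rack","carriage","prongs","lever_grip","tray","basket","basket_bar","bottle","beaker","jar","dish","spatula","vial","tuberack"]
a=get_image("scene");b=get_image("top")
save(a,"s0.png");save(b,"t0.png")
for p in(a,b):
    print("--");find(p,N)
print(bot.get_state())
E
```

```text
--
carriage 0.77 [ 0.5664 -0.0583  0.2035]
prongs 0.73 [ 0.4842 -0.0651  0.1822]
lever_grip 0.66 [ 0.6401 -0.0427  0.2287]
lever_grip 0.61 [ 0.391  -0.3734  0.002 ]
tray 0.6 [0.4887 0.0443 0.002 ]
tray 0.39 [0.3924 0.2315 0.0021]
basket 0.62 [ 0.7291 -0.3748 -0.001 ]
basket_bar 0.7 [ 0.729  -0.375   0.1396]
basket_bar 0.59 [ 0.4452 -0.1876  0.1395]
bottle 0.86 [0.4825 0.4383 0.0032]
beaker 0.62 [0.4165 0.3426 0.0027]
jar 0.43 [ 0.3909 -0.3721  0.0019]
dish 0.73 [3.947e-01 2.350e-01 3.000e-04]
spatula 0.64 [ 7.446e-01 -6.900e-02  3.000e-04]
vial 0.53 [ 0.7131  0.1225 -0.0015]
vial 0.25 [ 3.935e-01  2.333e-01 -3.000e-04]
tuberack 0.61 [ 0.5704 -0.4134  0.0031]
--
carriage 0.88 [ 0.5722 -0.0552  0.2006]
prongs 0.67 [ 0.4892 -0.0649  0.1759]
lever_grip 0.7 [0.7184 0.1211 0.0016]
lever_grip 0.68 [ 0.6366 -0.0449  0.2312]
tray 0.72 [ 0.7465 -0.0674 -0.0037]
basket 0.82 [ 4.451e-01 -1.925e-01  4.000e-04]
basket 0.81 [ 7.294e-01 -3.818e-01  6.000e-04]
basket_bar 0.84 [ 0.4473 -0.1903  0.138 ]
basket_bar 0.64 [ 0.7287 -0.3731  0.1432]
bottle 0.75 [0.4881 0.4384 0.0009]
beaker 0.85 [ 0.4135  0
[... 267 characters left out ...]
1 -0.0009]
{'time': 1.75, 'joint_positions': array([-8.78947545e+01,  9.07464624e+00,  9.15014864e+01, -6.10501062e-04,
        7.94237319e+01, -1.20392526e+01]), 'qd': array([ 0.05436163, -0.00796772, -0.00374836,  0.03802749,  0.0224986 ,
        0.02120845]), 'tau': array([ 6.22773496e-04, -3.95999229e+01, -3.31693339e+01, -2.37147478e-04,
        6.66540018e-04, -2.59739016e-05]), 'eef_pos': array([ 0.1404732 , -0.55755804,  0.1914079 ]), 'orientation': array([1.79999993e+02, 6.15193600e-04, 1.41446102e+01]), 'wrist_force': array([ 0.14693977, -0.24573735, -0.52552251]), 'wrist_torque': array([-0.00162689, -0.03644443, -0.00572571]), 'grasp_force': 0.0, 'grip_width': 0.08528579697268848}
```

View pics/s0.png

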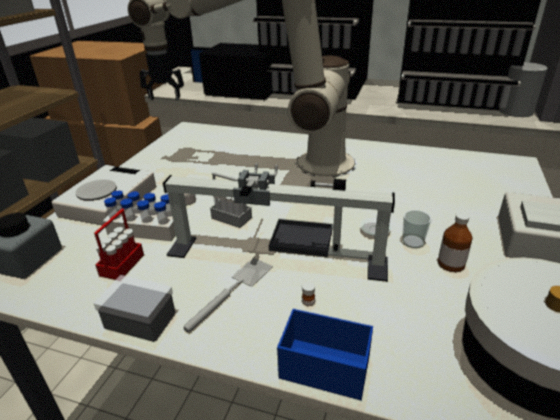

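View pics/t0.png

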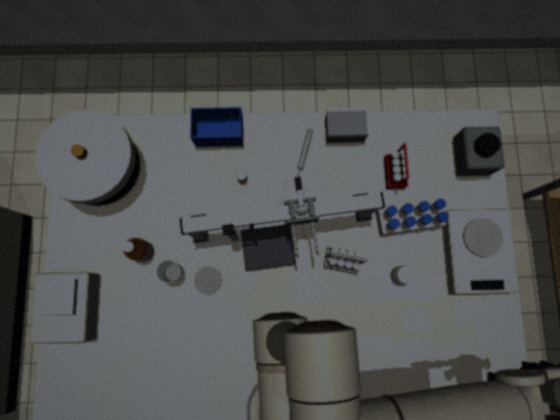

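The scene view is from behind the rail: carriage near (255,185) with its lever toward the camera, and the red look-alike at (120,250). In the top view, up is +x and left is +y. The rail runs (183,225)–(383,200), the carriage is at (300,207), the tray at (268,247), the grey basket at (345,262) and the red one at (397,165). Next I'll fit the axes from depth.

```bash
cat >> h.py <<'E'
def cloud(p):
    z=p["z_map"];H,W=z.shape;f=H/2/np.tan(np.radians(p["vertical_fov"])/2)
    v,u=np.mgrid[:H,:W]
    P=np.stack([(u-p["cx"])/f*z,(v-p["cy"])/f*z,z],-1)-np.array(p["t"])
    P=P@np.array(p["R"]); P[z<=0]=np.nan
    return P
def line(X):
    v=cv2.fitLine(X[:,:2].astype(np.float32),cv2.DIST_HUBER,0,.001,.001).ravel()
    return v
E
python3 - <<'E'
from h import *
for n in("top","scene"):
    p=get_image(n);P=cloud(p).reshape(-1,3);P=P[~np.isnan(P[:,0])]
    def box(x0,x1,y0,y1,z0,z1): return P[(P[:,0]>x0)&(P[:,0]<x1)&(P[:,1]>y0)&(P[:,1]<y1)&(P[:,2]>z0)&(P[:,2]<z1)]
    R=box(.48,.66,-.3,.2,.19,.21)
    R=R[(R[:,1]<-.13)|(R[:,1]>0.02)]
    v=line(R);print(n,"rail",len(R),v,"yaw",np.degrees(np.arctan2(-v[0],v[1])),R[:,2].mean(),R[:,1].min(),R[:,1].max())
    B=box(.40,.5,-.27,-.12,.125,.16)
    v=line(B);print("bar",len(B),v,np.degrees(np.arctan2(-v[0],v[1])),B.min(0),B.max(0),B.mean(0))
    G=box(.6,.68,-.09,0,.215,.26);print("grip",len(G),G.mean(0),G.min(0),G.max(0))
    D=box(.44,.56,.03,.22,.185,.235);D=D[D[:,0]<.535];print("buf",len(D),D.min(0),D.max(0)) if len(D) else 0
    im=p["color"];
    save(p,n+"_crop.png",(170,160,390,290) if n=="top" else (150,150,410,290),3)
E
```

```text
top rail 1801 [ 0.1143709  -0.9934381   0.5614873   0.02229666] yaw -173.43266 0.19890512482112854 -0.2877452808122813 0.1999253416777318
bar 123 [ 0.21784195  0.97598404  0.4440809  -0.18758366] -12.582313 [ 0.42834344 -0.2402623   0.12798691] [ 0.45900986 -0.13524995  0.14843589] [ 0.4440809  -0.18758365  0.14198743]
grip 130 [ 0.63132081 -0.04719518  0.23099684] [ 0.60039407 -0.05584017  0.21784214] [ 0.65778787 -0.03679664  0.23889586]
buf 320 [0.50635868 0.07769691 0.18514472] [0.53493004 0.21905611 0.22218001]
scene rail 1796 [ 0.12055018 -0.99270725  0.5682181   0.03114305] yaw -173.07614 0.20063889727954898 -0.2902079658801825 0.19998274004588418
bar 94 [ 0.21536715  0.9765332   0.44357225 -0.1977108 ] -12.437068 [ 0.42799756 -0.24406211  0.12806573] [ 0.45474073 -0.15384773  0.14912815] [ 0.44184297 -0.20370749  0.14330828]
grip 123 [ 0.63923956 -0.04591969  0.23317739] [ 0.60006194 -0.08024482  0.21540888] [ 0.65929507 -0.03577945  0.24012783]
buf 336 [0.5061599  0.06591687 0.19904559] [0.53495957 0.2199298  0.22219377]
```

View pics/top_crop.png

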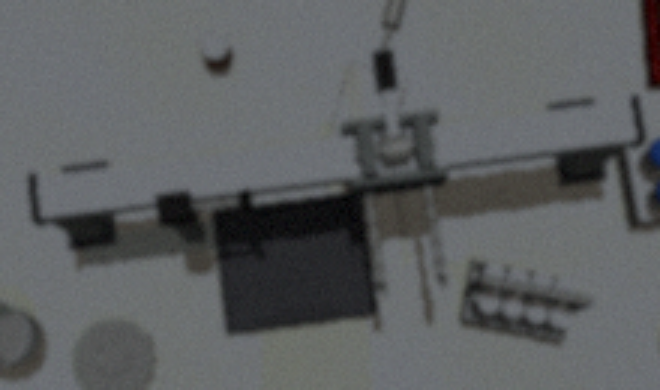

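View pics/scene_crop.png

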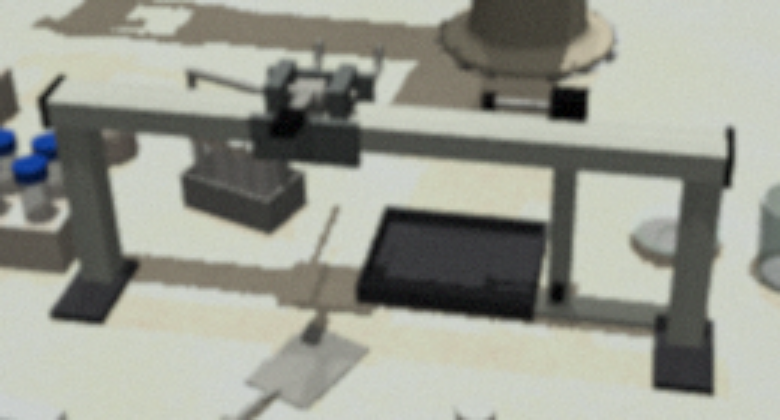

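The top crop shows the carriage with its grip at (385,70), the buffer head at (247,200) on a post at (178,210), and the handle bar at about (530,290). Rail yaw is about 6.75°. The grip at (0.638,-0.046,0.229) agrees with the carriage geometry. Now I'll compute the moves.

```bash
cat >> h.py <<'E'
from scipy.spatial.transform import Rotation as Ro
def rel(targets,base=None):
    """targets: list of (x,y,z,roll,pitch,yaw); prints tool-frame shift cm and rotvec deg"""
    s=bot.get_state()
    p0,o0=(s["eef_pos"],s["orientation"]) if base is None else base
    R0=Ro.from_euler("xyz",o0,degrees=True)
    for t in targets:
        d=R0.inv().apply(np.array(t[:3])-p0)*100
        r=(R0.inv()*Ro.from_euler("xyz",t[3:],degrees=True)).as_rotvec(degrees=True)
        print([round(float(x),2) for x in list(d)+list(r)])
E
python3 - <<'E'
from h import *
rel([(.20,-.50,.33,180,0,6.75),(.638,-.046,.33,180,0,6.75),(.638,-.046,.207,180,0,6.75)])
E
```

```text
[7.18, -4.13, -13.86, -0.0, -0.0, 7.39]
[60.74, -37.45, -13.86, -0.0, -0.0, 7.39]
[60.74, -37.45, -1.56, -0.0, -0.0, 7.39]
```

Call:
{"api": "carry_out", "payload": {"motion": [[[0.65,7.2,-4.1,-13.9,0,0,7.4],[0.65,7.2,-4.1,-13.9,0,0,7.4],[0.65,7.2,-4.1,-13.9,0,0,7.4],[0.65,7.2,-4.1,-13.9,0,0,7.4],[0.65,60.7,-37.4,-13.9,0,0,7.4],[0.65,60.7,-37.4,-13.9,0,0,7.4],[0.65,60.7,-37.4,-13.9,0,0,7.4],[0.65,60.7,-37.4,-13.9,0,0,7.4],[0.65,60.7,-37.4,-13.9,0,0,7.4],[0.65,60.7,-37.4,-13.9,0,0,7.4],[0.65,60.7,-37.4,-13.9,0,0,7.4],[0.65,60.7,-37.4,-13.9,0,0,7.4],[0.65,60.7,-37.4,-13.9,0,0,7.4],[0.65,60.7,-37.4,-13.9,0,0,7.4],[0.65,60.7,-37.4,-13.9,0,0,7.4],[0.65,60.7,-37.4,-13.9,0,0,7.4],[0.65,60.7,-37.4,-13.9,0,0,7.4],[0.65,60.7,-37.4,-13.9,0,0,7.4],[0.65,60.7,-37.4,-13.9,0,0,7.4],[0.65,60.7,-37.4,-13.9,0,0,7.4]]]}}

```text
time: 3.52
eef_pos: [0.6404, -0.0412, 0.3286]
orientation: [-179.8, 0.0, 7.1]
wrist_force: [0.3, -0.5, -0.3]
grip_width: 0.0554
grasp_force: 0.0
```

Run:
```python
from h import *
p=get_image("wrist");save(p,"w1.png")
find(p,["lever_grip","carriage","basket_bar"]);find(p,["lever_grip"],spot_in)
P=cloud(p).reshape(-1,3);P=P[~np.isnan(P[:,0])]
d=(p["color"].reshape(-1,3).max(1)<60)[~np.isnan(cloud(p).reshape(-1,3)[:,0])]
m=d&(abs(P[:,0]-.637)<.04)&(abs(P[:,1]+.046)<.03)&(P[:,2]>.2)&(P[:,2]<.25)
if m.any(): G=P[m];print(len(G),G.mean(0),np.percentile(G,[3,97],0))
s=bot.get_state();print(s["eef_pos"],s["orientation"])
rel([(.638,-.046,.207,180,0,6.75)])
```

```text
lever_grip 0.88 [ 0.64   -0.0469  0.2299]
lever_grip 0.33 [ 0.7468 -0.0649 -0.0015]
carriage 0.8 [ 0.5663 -0.0558  0.2039]
lever_grip 0.77 [ 0.6113 -0.0525  0.2311]
lever_grip 0.37 [ 0.4556 -0.2131  0.0606]
1028 [ 0.63435565 -0.04743961  0.22918076] [[ 0.59833272 -0.07193353  0.20180025]
 [ 0.65756336 -0.02386707  0.23747644]]
[ 0.63713162 -0.04772713  0.33071137] [1.79969945e+02 2.09579716e-03 6.66697873e+00]
[0.11, -0.17, 12.37, 0.03, 0.0, -0.08]
```

View pics/w1.png

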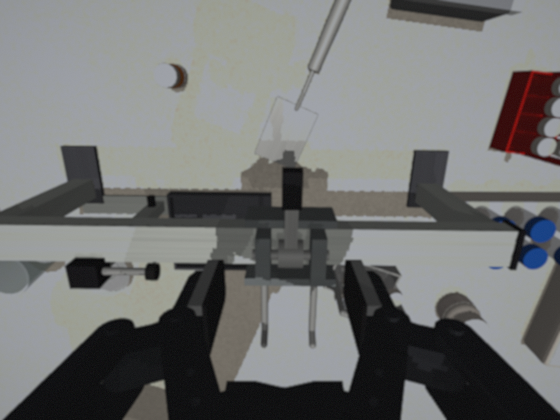

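The wrist view shows the black grip at (292,188), centred between the fingers, and the buffer head at (152,271). I'll descend and grip.

Call:
{"api": "carry_out", "payload": {"motion": [[[0.65,0.15,-0.1,6,0,0,0],[0.65,0.15,-0.1,10,0,0,0],[0.65,0.15,-0.1,12.3,0,0,0],[0.65,0.15,-0.1,12.3,0,0,0],[0.65,0.15,-0.1,12.3,0,0,0],[0.2,0.15,-0.1,12.3,0,0,0],[0.1,0.15,-0.1,12.3,0,0,0],[0.1,0.15,-0.1,12.3,0,0,0],[0.1,0.15,-0.1,12.3,0,0,0],[0.1,0.15,-0.1,12.3,0,0,0],[0.1,0.15,-0.1,12.3,0,0,0]]], "force": 25}}

```text
time: 4.68
eef_pos: [0.6394, -0.0455, 0.2082]
orientation: [180.0, -0.1, 6.7]
wrist_force: [-0.2, -0.3, 0.2]
grip_width: 0.0085
grasp_force: 0.0
```

Run:
```python
from h import *
s=bot.get_state();print(s)
import numpy as np
for th in (.1,.2,.35,.5,.65,.8,.95,1.1,1.25,1.4,1.45):
    f=th+.17;print(th,round(7.1*(np.cos(f)-np.cos(.17)),2),round(-7.1*(np.sin(f)-np.sin(.17)),2))
```

```text
{'time': 4.6833, 'joint_positions': array([-1.48486303e+01,  1.81312419e+01,  7.89221954e+01,  1.25478793e-03,
        8.28842425e+01,  6.84047181e+01]), 'qd': array([ 0.01581888,  0.45341662,  0.43099074, -0.04643893, -0.05526945,
        0.03784672]), 'tau': array([-3.62149172e-02, -4.66800892e+01, -3.39291894e+01, -2.14120715e-03,
       -6.00347223e-03, -1.98568446e-04]), 'eef_pos': array([ 0.63940526, -0.04546887,  0.20816759]), 'orientation': array([ 1.79978221e+02, -5.84040165e-02,  6.74650791e+00]), 'wrist_force': array([-0.18496358, -0.30680159,  0.15193655]), 'wrist_torque': array([0.01397663, 0.00979627, 0.00033114]), 'grasp_force': 0.0, 'grip_width': 0.008486076067980802}
0.1 -0.15 -0.69
0.2 -0.38 -1.37
0.35 -0.84 -2.33
0.5 -1.43 -3.21
0.65 -2.15 -3.99
0.8 -2.98 -4.66
0.95 -3.9 -5.19
1.1 -4.89 -5.58
1.25 -5.93 -5.82
1.4 -6.99 -5.9
1.45 -7.35 -5.89
```

Run:
```python
from h import *
p=get_image("wrist");q=get_image("scene")
save(p,"w2.png");find(p,["lever_grip","carriage"]);find(q,["lever_grip","carriage"])
c=np.concatenate([p["color"],cv2.resize(q["color"][130:235,190:330],(560,420),interpolation=cv2.INTER_CUBIC)],1)
cv2.imwrite("pics/w2.png",cv2.resize(c,(800,300))[:,:,::-1])
```

```text
lever_grip 0.82 [ 0.6371 -0.0475  0.2275]
carriage 0.97 [ 0.5677 -0.0568  0.2003]
lever_grip 0.46 [ 0.6392 -0.0431  0.2276]
carriage 0.58 [ 0.5652 -0.051   0.2072]
carriage 0.47 [ 0.7448 -0.066   0.0021]
```

View pics/w2.png

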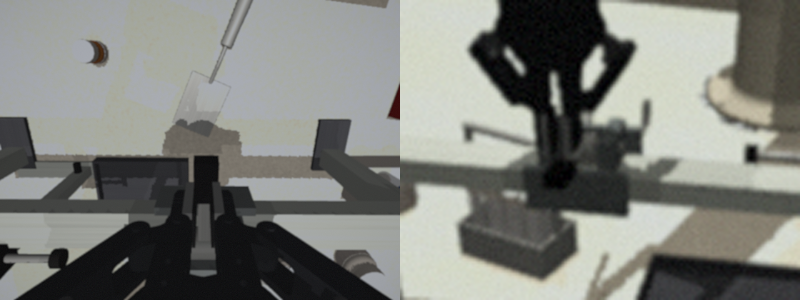

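Run:
```python
from h import *
s=bot.get_state();print(s["grip_width"],s["grasp_force"],s["eef_pos"],s["wrist_force"])
p=get_image("wrist")
P=cloud(p)
# dark grip edges and fingers near TCP
f=210/np.tan(np.radians(p["vertical_fov"])/2)
for X in [(.6394,-.0455,.2082),(.6394,-.0455,.227),(.639,-.047,.229)]:
    c=np.array(p["R"])@np.array(X)+np.array(p["t"]);print(X,c[0]/c[2]*f+p["cx"],c[1]/c[2]*f+p["cy"],c[2])
for v in (225,240,255,270,285,300,320):
    r=P[v,250:330:6];print(v,[ (round(float(a[0]),3),round(float(a[1]),3),round(float(a[2]),3)) for a in r])
```

```text
0.008732100074663731 0.0 [ 0.63901974 -0.0453736   0.20728297] [-0.13734202 -0.09559402 -0.12153798]
(0.6394, -0.0455, 0.2082) 284.2144954839467 235.9859228584202 0.19938045180664776
(0.6394, -0.0455, 0.227) 284.20329001247995 250.851435787527 0.18162874185330902
(0.639, -0.047, 0.229) 286.9190462138354 253.5723722432086 0.17992784631023684
225 [(0.56, -0.014, 0.016), (0.56, -0.021, 0.014), (0.562, -0.028, 0.015), (0.556, -0.035, 0.001), (0.656, -0.038, 0.233), (0.657, -0.041, 0.233), (0.657, -0.044, 0.233), (0.657, -0.047, 0.233), (0.658, -0.05, 0.233), (0.658, -0.053, 0.233), (0.562, -0.087, -0.0), (0.563, -0.094, 0.0), (0.564, -0.102, 0.0), (0.565, -0.109, 0.0)]
240 [(0.534, -0.014, 0.003), (0.535, -0.022, 0.004), (0.544, -0.03, 0.02), (0.535, -0.037, -0.0), (0.649, -0.039, 0.236), (0.65, -0.042, 0.236), (0.65, -0.045, 0.237), (0.651, -0.048, 0.237), (0.651, -0.051, 0.236), (0.652, -0.054, 0.237), (0.542, -0.09, 0.001), (0.542, -0.097, 0.0), (0.543, -0.105, -0.001), (0.545, -0.112, 0.001)]
255 [(0.514, -0.016, 0.005), (0.514, -0.024, 0.004), (0.648, -0.034, 0.25), (0.648, -0.037, 
[... 884 characters left out ...]
27), (0.605, -0.078, 0.201)]
300 [(0.649, -0.032, 0.287), (0.65, -0.034, 0.287), (0.648, -0.036, 0.285), (0.649, -0.038, 0.285), (0.641, -0.041, 0.273), (0.609, -0.047, 0.228), (0.61, -0.05, 0.229), (0.61, -0.053, 0.228), (0.65, -0.049, 0.285), (0.65, -0.052, 0.285), (0.652, -0.053, 0.287), (0.652, -0.055, 0.287), (0.653, -0.057, 0.287), (0.648, -0.061, 0.28)]
320 [(0.65, -0.033, 0.298), (0.649, -0.035, 0.297), (0.649, -0.037, 0.297), (0.644, -0.039, 0.29), (0.632, -0.042, 0.275), (0.595, -0.048, 0.227), (0.594, -0.052, 0.226), (0.595, -0.055, 0.226), (0.641, -0.05, 0.285), (0.652, -0.051, 0.298), (0.652, -0.053, 0.298), (0.651, -0.055, 0.297), (0.652, -0.057, 0.297), (0.653, -0.058, 0.298)]
```

The fingers shut to 8.5 mm without meeting the grip, and in both views the tips seem to end just above it at z≈0.245. I'll measure the real tip height from depth.

Run:
```python
from h import *
for n in ("scene","wrist"):
    p=get_image(n);P=cloud(p).reshape(-1,3);c=p["color"].reshape(-1,3).max(1)
    m=(abs(P[:,0]-.64)<.045)&(abs(P[:,1]+.046)<.05)&(P[:,2]>.19)&(P[:,2]<.33)
    P=P[m];c=c[m];print(n,len(P))
    for z in np.arange(.19,.32,.006):
        k=(P[:,2]>=z)&(P[:,2]<z+.006)
        if k.sum()>2: print(round(z,3),k.sum(),"x",np.round(np.percentile(P[k,0],[5,95]),3),"y",np.round(np.percentile(P[k,1],[3,50,97]),3),c[k].mean().round())
s=bot.get_state();print(s["eef_pos"],s["wrist_force"])
```

```text
scene 1125
0.19 64 x [0.596 0.606] y [-0.094 -0.046 -0.01 ] 39.0
0.196 50 x [0.596 0.606] y [-0.094 -0.043 -0.009] 38.0
0.202 50 x [0.597 0.607] y [-0.093 -0.04  -0.009] 40.0
0.208 50 x [0.595 0.605] y [-0.094 -0.044 -0.012] 57.0
0.214 6 x [0.596 0.598] y [-0.083 -0.079 -0.072] 50.0
0.22 9 x [0.597 0.625] y [-0.084 -0.045 -0.04 ] 46.0
0.226 36 x [0.607 0.657] y [-0.053 -0.044 -0.037] 20.0
0.232 62 x [0.622 0.657] y [-0.056 -0.047 -0.037] 13.0
0.238 11 x [0.648 0.656] y [-0.052 -0.043 -0.037] 11.0
0.25 21 x [0.637 0.65 ] y [-0.054 -0.049 -0.034] 35.0
0.256 35 x [0.632 0.651] y [-0.059 -0.049 -0.029] 35.0
0.262 36 x [0.629 0.65 ] y [-0.061 -0.037 -0.027] 32.0
0.268 40 x [0.63  0.652] y [-0.061 -0.048 -0.028] 31.0
0.274 47 x [0.629 0.65 ] y [-0.06  -0.04  -0.028] 39.0
0.28 35 x [0.633 0.651] y [-0.062 -0.049 -0.028] 42.0
0.286 35 x [0.633 0.651] y [-0.061 -0.049 -0.024] 40.0
0.292 57 x [0.64  0.655] y [-0.077 -0.051 -0.013] 32.0
0.298 89 x [0.63  0.654] y [-0.079 -0.052 -0.009] 22.0
0.304 104 x [0.628 0.654] y [-0.084 -0.054 -0.004] 30.0
0.31 80 x [0.627 0.656] y [-0.088 -0.053 -0.   ] 
[... 675 characters left out ...]
 37.0
0.256 481 x [0.634 0.651] y [-0.061 -0.049 -0.028] 33.0
0.262 484 x [0.643 0.651] y [-0.062 -0.046 -0.028] 33.0
0.268 576 x [0.643 0.651] y [-0.062 -0.041 -0.028] 31.0
0.274 593 x [0.634 0.651] y [-0.062 -0.049 -0.028] 34.0
0.28 877 x [0.63  0.651] y [-0.054 -0.049 -0.035] 37.0
0.286 742 x [0.642 0.653] y [-0.069 -0.04  -0.021] 22.0
0.292 2213 x [0.633 0.655] y [-0.078 -0.051 -0.011] 22.0
0.298 5120 x [0.628 0.655] y [-0.083 -0.051 -0.008] 23.0
0.304 4421 x [0.627 0.655] y [-0.086 -0.038 -0.004] 22.0
0.31 4064 x [0.627 0.657] y [-0.09  -0.05   0.001] 23.0
0.316 5748 x [0.635 0.658] y [-0.093 -0.051  0.001] 21.0
[ 0.63902237 -0.04541476  0.20733554] [ 0.27172908  1.05020198 -0.01047051]
```

Both cameras put the fingertips at z≈0.249, while the reported TCP is at 0.207. The real tips therefore sit about 41 mm behind the reported TCP, and I'll apply that offset from here on. I'll open, go 4 cm lower, and grip.

Call:
{"api": "carry_out", "payload": {"motion": [[[0.6,-0.05,0.1,-0.5,0,0,0],[0.6,-0.05,0.1,-0.5,0,0,0],[0.6,-0.05,0.1,-0.5,0,0,0],[0.6,-0.05,0.1,-0.5,0,0,0],[0.6,-0.05,0.1,2,0,0,0],[0.6,-0.05,0.1,3,0,0,0],[0.6,-0.05,0.1,3.9,0,0,0],[0.6,-0.05,0.1,3.9,0,0,0],[0.1,-0.05,0.1,3.9,0,0,0],[0.1,-0.05,0.1,3.9,0,0,0],[0.1,-0.05,0.1,3.9,0,0,0],[0.1,-0.05,0.1,3.9,0,0,0],[0.1,-0.05,0.1,3.9,0,0,0]]], "force": 25}}

```text
time: 6.22
eef_pos: [0.6395, -0.047, 0.1697]
orientation: [179.9, -0.1, 6.7]
wrist_force: [0.9, -1.7, 2.4]
grip_width: 0.0175
grasp_force: 30.3
```

Gripped at 17.5 mm. Now I'll swing the lever up along its arc.

Call:
{"api": "carry_out", "payload": {"motion": [[[0.1,-0.15,0,-0.7,0,0,0],[0.1,-0.4,0,-1.4,0,0,0],[0.1,-0.6,0,-1.85,0,0,0],[0.1,-0.85,0,-2.35,0,0,0],[0.1,-1.45,0,-3.2,0,0,0],[0.1,-2.15,0,-4.0,0,0,0],[0.1,-3.0,0,-4.65,0,0,0],[0.1,-3.9,0,-5.2,0,0,0],[0.1,-4.9,0,-5.6,0,0,0],[0.1,-5.9,0,-5.8,0,0,0],[0.1,-6.7,0,-5.9,0,0,0],[0.1,-7.2,0,-5.9,0,0,0],[0.1,-7.2,0,-5.9,0,0,0],[0.1,-7.2,0,-5.9,0,0,0]]]}}

```text
time: 7.38
eef_pos: [0.5672, -0.0548, 0.2286]
orientation: [180.0, -0.0, 6.8]
wrist_force: [0.1, 0.8, 4.7]
grip_width: 0.0174
grasp_force: 26.0
```

Run:
```python
from h import *
s=bot.get_state();print(s["eef_pos"],s["orientation"],s["wrist_force"],s["grip_width"],s["grasp_force"])
p=get_image("wrist");q=get_image("scene")
find(p,["lever_grip","carriage"]);find(q,["lever_grip","carriage","prongs"])
# buffer head
for im in(p,q):
    P=cloud(im).reshape(-1,3);c=im["color"].reshape(-1,3).max(1)
    a=np.radians(6.75);ey=np.array([-np.sin(a),np.cos(a)]);ex=np.array([np.cos(a),np.sin(a)])
    o=np.array([.568,-.0555]);X=(P[:,:2]-o)@ex;Y=(P[:,:2]-o)@ey
    m=(X<-.022)&(X>-.08)&(Y>.06)&(Y<.26)&(P[:,2]>.19)&(P[:,2]<.225)
    for y in np.arange(.06,.26,.008):
        k=m&(Y>=y)&(Y<y+.008)
        if k.sum()>2: print(round(y,3),k.sum(),np.round([X[k].min(),X[k].max(),P[k,2].max()],3),c[k].mean().round())
```

```text
[ 0.56721395 -0.05483062  0.2286338 ] [ 1.79984159e+02 -4.34355322e-02  6.75152442e+00] [0.12633425 0.76042671 4.73358571] 0.01741092066852837 26.02405071258545
lever_grip 0.77 [ 0.5767 -0.0544  0.2915]
carriage 0.87 [ 0.5623 -0.0524  0.2   ]
lever_grip 0.52 [ 0.5822 -0.047   0.2854]
carriage 0.58 [ 0.5647 -0.0529  0.2055]
prongs 0.94 [ 0.4836 -0.0638  0.1816]
0.132 288 [-0.034 -0.022  0.215] 33.0
0.14 110 [-0.032 -0.022  0.215] 42.0
0.148 72 [-0.028 -0.022  0.21 ] 122.0
0.156 92 [-0.027 -0.022  0.21 ] 129.0
0.164 85 [-0.027 -0.022  0.211] 126.0
0.172 86 [-0.027 -0.022  0.21 ] 128.0
0.18 84 [-0.027 -0.022  0.211] 121.0
0.188 269 [-0.038 -0.022  0.213] 50.0
0.132 3 [-0.028 -0.023  0.215] 109.0
0.14 6 [-0.026 -0.023  0.218] 103.0
0.148 7 [-0.028 -0.024  0.212] 123.0
0.156 8 [-0.027 -0.022  0.212] 141.0
0.164 7 [-0.028 -0.022  0.211] 142.0
0.172 6 [-0.028 -0.023  0.212] 142.0
0.18 9 [-0.028 -0.022  0.212] 136.0
0.188 10 [-0.039 -0.022  0.222] 81.0
0.196 12 [-0.039 -0.025  0.222] 38.0
0.204 11 [-0.039 -0.023  0.222] 35.0
0.212 8 [-0.037 -0.024  0.222] 35.0
0.22 6 [-0.035 -0.023  0.221] 65.0
```

The lever is up (grip at x≈0 in the carriage frame, θ≈1.4). The buffer head face is about 87 mm beyond the carriage edge, so I'll slide to just short of it.

Call:
{"api": "carry_out", "payload": {"motion": [[[0.1,0,-0.3,0,0,0,0],[0.1,0,-1,0,0,0,0],[0.1,0,-2,0,0,0,0],[0.1,0,-3,0,0,0,0],[0.1,0,-4,0,0,0,0],[0.1,0,-5,0,0,0,0],[0.1,0,-6,0,0,0,0],[0.1,0,-7,0,0,0,0],[0.1,0,-7.6,0,0,0,0],[0.1,0,-8,0,0,0,0],[0.1,0,-8,0,0,0,0],[0.1,0,-8,0,0,0,0]]]}}

```text
time: 8.73
eef_pos: [0.5585, 0.0247, 0.2286]
orientation: [180.0, -0.1, 6.8]
wrist_force: [1.5, 0.6, 6.3]
grip_width: 0.0174
grasp_force: 26.0
```

Call:
{"api": "carry_out", "payload": {"motion": [[[0.1,0,-0.1,0,0,0,0],[0.1,0,-0.2,0,0,0,0],[0.1,0,-0.3,0,0,0,0],[0.1,0,-0.4,0,0,0,0],[0.1,0,-0.4,0,0,0,0]]]}}

```text
time: 9.15
eef_pos: [0.5581, 0.0279, 0.2286]
orientation: [179.9, -0.1, 6.7]
wrist_force: [1.2, -0.3, 5.8]
grip_width: 0.0175
grasp_force: 26.0
```

Call:
{"api": "carry_out", "payload": {"motion": [[[0.1,0,-0.1,0,0,0,0],[0.1,0,-0.2,0,0,0,0],[0.1,0,-0.3,0,0,0,0],[0.1,0,-0.4,0,0,0,0],[0.1,0,-0.4,0,0,0,0]]]}}

```text
time: 9.57
eef_pos: [0.5577, 0.0319, 0.2286]
orientation: [179.9, -0.1, 6.7]
wrist_force: [2.1, -0.2, 5.9]
grip_width: 0.0179
grasp_force: 26.0
```

Call:
{"api": "carry_out", "payload": {"motion": [[[0.1,0,-0.1,0,0,0,0],[0.1,0,-0.2,0,0,0,0],[0.1,0,-0.3,0,0,0,0],[0.1,0,-0.3,0,0,0,0]]]}}

```text
time: 9.9
eef_pos: [0.5574, 0.0348, 0.2287]
orientation: [179.9, -0.1, 6.7]
wrist_force: [0.8, 0.3, 5.6]
grip_width: 0.0174
grasp_force: 26.0
```

Run:
```python
from h import *
p=get_image("wrist");q=get_image("top");r=get_image("scene")
s=bot.get_state();print(s["time"],s["eef_pos"],s["wrist_force"],s["wrist_torque"])
find(p,["lever_grip","carriage"]);find(q,["carriage"]);find(r,["carriage"])
a=np.radians(6.75);ey=np.array([-np.sin(a),np.cos(a)]);ex=np.array([np.cos(a),np.sin(a)])
g=np.array([.5672,-.0548])
for im in(p,q):
    P=cloud(im).reshape(-1,3);c=im["color"].reshape(-1,3).max(1)
    X=(P[:,:2]-g)@ex;Y=(P[:,:2]-g)@ey
    m=(X<-.024)&(X>-.045)&(Y>.03)&(Y<.26)&(P[:,2]>.19)&(P[:,2]<.235)
    for y in np.arange(.03,.22,.004):
        k=m&(Y>=y)&(Y<y+.004)
        if k.sum()>2: print(round(y,3),k.sum(),np.round([X[k].min(),X[k].max(),P[k,2].max()],3),c[k].mean().round())
save(p,"w3.png")
```

```text
10.05 [0.55733361 0.03488704 0.22861244] [1.51700289 0.25364551 5.14188102] [ 0.02931901 -0.26809695  0.01567892]
lever_grip 0.85 [0.5693 0.0347 0.2898]
lever_grip 0.5 [0.4186 0.3437 0.0042]
carriage 0.75 [0.5548 0.0362 0.198 ]
carriage 0.51 [0.5634 0.0385 0.1986]
carriage 0.31 [ 0.3892  0.2345 -0.0011]
0.042 8 [-0.029 -0.024  0.224] 130.0
0.046 46 [-0.029 -0.024  0.223] 88.0
0.05 44 [-0.03  -0.024  0.223] 82.0
0.054 16 [-0.029 -0.024  0.223] 83.0
0.122 15 [-0.028 -0.024  0.224] 78.0
0.126 37 [-0.029 -0.024  0.224] 76.0
0.13 38 [-0.029 -0.024  0.223] 83.0
0.134 18 [-0.029 -0.024  0.223] 78.0
0.138 43 [-0.031 -0.024  0.215] 44.0
0.142 39 [-0.031 -0.024  0.215] 55.0
0.146 13 [-0.027 -0.024  0.21 ] 87.0
0.15 18 [-0.027 -0.024  0.209] 97.0
0.154 21 [-0.026 -0.024  0.21 ] 116.0
0.158 19 [-0.027 -0.024  0.21 ] 138.0
0.162 17 [-0.027 -0.024  0.21 ] 135.0
0.166 19 [-0.026 -0.024  0.21 ] 133.0
0.17 17 [-0.027 -0.024  0.21 ] 129.0
0.174 20 [-0.027 -0.024  0.21 ] 123.0
0.178 17 [-0.026 -0.024  0.21 ] 122.0
0.182 18 [-0.026 -0.024  0.21 ] 111.0
0.186 20 [-0.03  -0.024  0.219] 92.0
0.19 301 [-0.0
[... 301 characters left out ...]
7 -0.026  0.222] 30.0
0.07 6 [-0.028 -0.025  0.226] 20.0
0.074 3 [-0.027 -0.025  0.22 ] 20.0
0.078 6 [-0.028 -0.025  0.222] 20.0
0.086 5 [-0.028 -0.026  0.221] 23.0
0.09 4 [-0.027 -0.025  0.219] 16.0
0.094 5 [-0.027 -0.025  0.222] 22.0
0.098 4 [-0.027 -0.024  0.22 ] 16.0
0.102 3 [-0.027 -0.026  0.223] 18.0
0.106 4 [-0.027 -0.026  0.22 ] 19.0
0.11 4 [-0.027 -0.025  0.221] 23.0
0.114 5 [-0.027 -0.025  0.22 ] 22.0
0.122 4 [-0.027 -0.026  0.219] 21.0
0.126 4 [-0.027 -0.026  0.223] 21.0
0.13 5 [-0.027 -0.025  0.22 ] 19.0
0.134 5 [-0.031 -0.024  0.219] 13.0
0.138 4 [-0.031 -0.026  0.217] 6.0
0.142 5 [-0.032 -0.025  0.214] 19.0
0.166 3 [-0.026 -0.024  0.211] 66.0
0.182 3 [-0.026 -0.024  0.21 ] 52.0
```

View pics/w3.png

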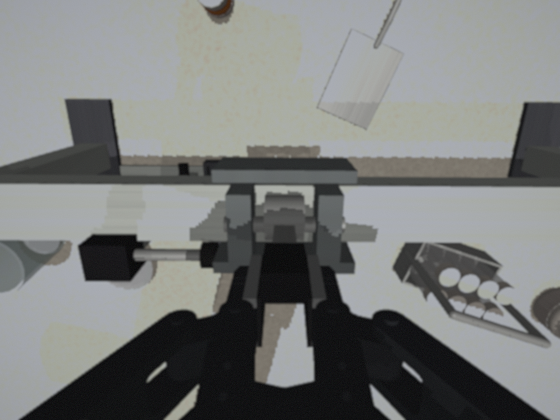

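The wrist view shows the buffer head at (207,255) just touching the carriage's left edge at (213,255). The bright rod between head and post spans columns 134–202. I'll push in further.

Call:
{"api": "carry_out", "payload": {"motion": [[[0.1,0,-0.1,0,0,0,0],[0.1,0,-0.2,0,0,0,0],[0.1,0,-0.3,0,0,0,0],[0.1,0,-0.3,0,0,0,0]]]}}

```text
time: 10.58
eef_pos: [0.557, 0.0374, 0.2286]
orientation: [179.9, -0.1, 6.7]
wrist_force: [2.5, -1.7, 6.2]
grip_width: 0.0173
grasp_force: 26.0
```

```bash
cat >> h.py <<'E'
A=np.radians(6.75);EY=np.array([-np.sin(A),np.cos(A)]);EX=np.array([np.cos(A),np.sin(A)]);G0=np.array([.5672,-.0548])
def rod(p):
    "Y of bright rod's ends (head back, post front) in the rack direction from G0"
    P=cloud(p).reshape(-1,3);c=p["color"].reshape(-1,3).max(1)
    X=(P[:,:2]-G0)@EX;Y=(P[:,:2]-G0)@EY
    m=(X<-.024)&(X>-.04)&(Y>.125)&(Y<.21)&(P[:,2]>.2)&(P[:,2]<.225)&(c>75)
    print("rod",np.round(np.percentile(Y[m],[1,5,10,90,95,99]),4),m.sum())
def fy():
    s=bot.get_state();e=s["eef_pos"];print("slid",((e[:2]-G0)@EY).round(4),"F along",(s["wrist_force"][:2]@EY).round(2),s["time"])
E
python3 - <<'E'
from h import *
fy()
p=get_image("wrist");r=p["color"][255].max(1);print([int(x) for x in r[120:225:3]])
rod(p);fy();
for _ in range(4): get_image("wrist");fy()
w3=cv2.imread("pics/w3.png")[255].max(1);print([int(x) for x in w3[120:225:3]])
E
```

```text
slid 0.0928 F along -2.02 10.5833
[26, 27, 28, 27, 14, 25, 127, 132, 137, 141, 142, 143, 144, 144, 144, 145, 136, 144, 146, 147, 146, 125, 91, 87, 88, 88, 85, 29, 22, 22, 21, 21, 40, 41, 43]
rod [0.1269 0.1305 0.136  0.1915 0.2001 0.2079] 281
slid 0.0928 F along -2.16 10.6333
slid 0.0929 F along -1.23 10.6833
slid 0.0928 F along -1.78 10.7333
slid 0.0928 F along -1.42 10.7833
slid 0.0928 F along -1.83 10.8333
[25, 25, 21, 13, 46, 131, 133, 134, 134, 134, 135, 143, 144, 145, 145, 144, 145, 145, 146, 146, 147, 148, 99, 87, 87, 88, 80, 23, 20, 24, 21, 20, 39, 41, 43]
```

Call:
{"api": "carry_out", "payload": {"motion": [[[0.1,0,-0.1,0,0,0,0],[0.1,0,-0.2,0,0,0,0],[0.1,0,-0.3,0,0,0,0],[0.1,0,-0.4,0,0,0,0],[0.1,0,-0.4,0,0,0,0]]]}}

```text
time: 11.25
eef_pos: [0.5567, 0.0407, 0.2286]
orientation: [179.8, -0.1, 6.7]
wrist_force: [2.3, -4.1, 4.6]
grip_width: 0.0176
grasp_force: 26.0
```

Run:
```python
from h import *
fy()
p=get_image("wrist");r=p["color"][255].max(1);print([int(x) for x in r[120:225:3]])
for _ in range(4): get_image("wrist");fy()
```

```text
slid 0.0961 F along -4.34 11.25
[27, 27, 26, 28, 31, 26, 14, 57, 127, 121, 138, 142, 143, 143, 144, 144, 144, 128, 136, 146, 147, 145, 99, 87, 87, 88, 85, 30, 19, 23, 23, 20, 41, 42, 42]
slid 0.0961 F along -5.17 11.35
slid 0.0961 F along -3.38 11.4
slid 0.0962 F along -4.84 11.45
slid 0.0961 F along -4.62 11.5
```

Contact force is about 4.5 N at about 5 mm in, and the slope matches 0.85 N/mm. I'll add 1 mm and swing the lever down while holding.

Call:
{"api": "carry_out", "payload": {"motion": [[[0.1,0,-0.12,0,0,0,0],[0.1,0.5,-0.12,0,0,0,0],[0.1,1.3,-0.12,0.1,0,0,0],[0.1,2.3,-0.12,0.3,0,0,0],[0.1,3.3,-0.12,0.7,0,0,0],[0.1,4.2,-0.12,1.25,0,0,0],[0.1,5.05,-0.12,1.9,0,0,0],[0.1,5.75,-0.12,2.7,0,0,0],[0.1,6.35,-0.12,3.55,0,0,0],[0.1,6.6,-0.12,4.0,0,0,0],[0.1,6.8,-0.12,4.5,0,0,0],[0.1,7.05,-0.12,5.2,0,0,0],[0.1,7.2,-0.12,5.9,0,0,0],[0.1,7.2,-0.12,6.1,0,0,0],[0.1,7.2,-0.12,6.1,0,0,0],[0.1,7.2,-0.12,6.1,0,0,0],[0.1,7.2,-0.12,6.1,0,0,0]]]}}

```text
time: 12.92
eef_pos: [0.6276, 0.0497, 0.1689]
orientation: [179.7, -0.0, 6.7]
wrist_force: [-4.3, -5.6, 11.2]
grip_width: 0.0175
grasp_force: 31.8
```

Run:
```python
from h import *
s=bot.get_state();print(s["eef_pos"],s["orientation"],s["wrist_force"],s["grip_width"]);fy()
p=get_image("wrist");P=cloud(p)
find(p,["lever_grip","carriage"])
fs=[];
for _ in range(5): get_image("scene");fs.append(bot.get_state()["wrist_force"])
print(np.mean(fs,0))
q=p["color"];save(p,"w4.png")
```

```text
[0.62755196 0.04968295 0.16893874] [ 1.79748680e+02 -1.58823252e-02  6.69671555e+00] [-4.29522076 -5.60688187 11.1828874 ] 0.017462709520651737
slid 0.0967 F along -5.06 12.9167
lever_grip 0.81 [0.6291 0.0491 0.2295]
carriage 0.85 [0.5548 0.0437 0.2005]
[-3.45069024 -4.98973551 11.34316783]
```

View pics/w4.png

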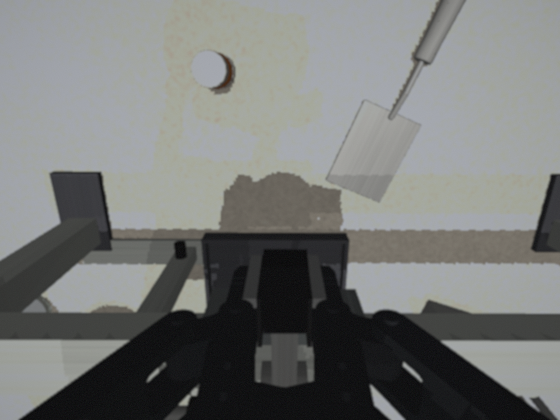

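The lever is down (z 0.169, against 0.1697 originally) with the buffer still pressed. I'll release and lift.

Call:
{"api": "carry_out", "payload": {"motion": [[[0.1,0,0,-0.15,0,0,0],[0.6,0,0,-0.15,0,0,0],[0.6,0,0,-0.15,0,0,0],[0.6,0,0,-0.15,0,0,0],[0.6,0,0,-0.15,0,0,0],[0.6,0,0,-0.15,0,0,0],[0.6,0,0,-2,0,0,0],[0.6,0,0,-5,0,0,0],[0.6,0,0,-9,0,0,0],[0.6,0,0,-11,0,0,0],[0.6,0,0,-11,0,0,0]]]}}

```text
time: 14.23
eef_pos: [0.6298, 0.0519, 0.2834]
orientation: [179.9, -0.6, 6.8]
wrist_force: [0.1, -0.7, 0.7]
grip_width: 0.0513
grasp_force: 0.0
```

Run:
```python
from h import *
s=bot.get_state();print(s["eef_pos"],s["wrist_force"])
p=get_image("wrist");find(p,["lever_grip","carriage","prongs"])
t=get_image("top");find(t,["basket","basket_bar","carriage","prongs","lever_grip"])
P=cloud(p);Q=P.reshape(-1,3);c=p["color"].reshape(-1,3).max(1)
X=(Q[:,:2]-G0)@EX;Y=(Q[:,:2]-G0)@EY
m=(X>.05)&(X<.1)&(abs(Y-.097)<.012)&(Q[:,2]>.2)&(Q[:,2]<.3);print("grip z",np.percentile(Q[m,2],[5,50,95]),np.percentile(X[m],[2,98]),m.sum())
m=(X<-.024)&(X>-.03)&(Y>.13)&(Y<.2)&(Q[:,2]>.205)&(Q[:,2]<.213)
for y in np.arange(.134,.2,.003):
    k=m&(Y>=y)&(Y<y+.003)
    if k.sum(): print(round(y,3),k.sum(),c[k].mean().round())
m=(X<-.024)&(X>-.034)&(Q[:,2]>.214)&(Q[:,2]<.23)&(Y>.03)&(Y<.17)
print("plate Y",np.percentile(Y[m],[1,99]),m.sum())
save(p,"w5.png")
```

```text
[0.62984101 0.05193671 0.28344712] [ 0.06397141 -0.7115058   0.65646695]
lever_grip 0.84 [0.6281 0.0499 0.2305]
basket 0.84 [ 4.459e-01 -1.912e-01  3.000e-04]
basket 0.71 [ 0.7296 -0.382   0.0026]
basket_bar 0.82 [ 0.7315 -0.3751  0.1401]
basket_bar 0.79 [ 0.4442 -0.19    0.1393]
carriage 0.49 [0.5625 0.0421 0.1962]
prongs 0.71 [0.4783 0.032  0.1783]
lever_grip 0.38 [ 7.484e-01 -6.660e-02 -5.000e-04]
grip z [0.22902703 0.23427752 0.23724923] [0.05157019 0.09184239] 1320
0.143 2 70.0
0.146 2 54.0
plate Y [0.05239894 0.14340725] 311
```

View pics/w5.png

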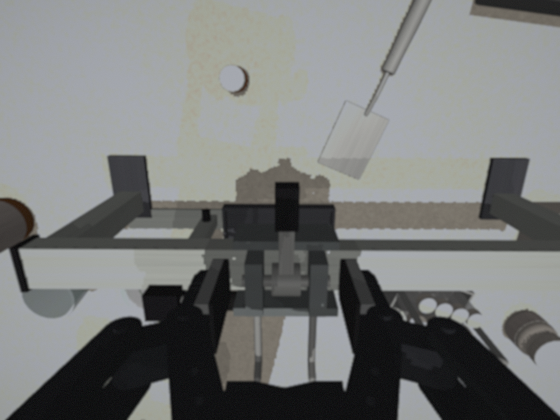

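The wrist view shows the lever flat with its grip at (287,205), and the plate edge up against the buffer head at (180,300). The grip height is unchanged from the start. Now to the basket.

Run:
```python
from h import *
rel([(.445,-.1895,.27,180,0,77.5)])
```

```text
[-20.88, 21.86, 0.57, -0.07, 0.06, -70.76]
```

Call:
{"api": "carry_out", "payload": {"motion": [[[0.5,-20.9,21.9,0,0,0,-70.8],[0.5,-20.9,21.9,0,0,0,-70.8],[0.5,-20.9,21.9,0,0,0,-70.8],[0.5,-20.9,21.9,0,0,0,-70.8],[0.5,-20.9,21.9,0,0,0,-70.8],[0.5,-20.9,21.9,0,0,0,-70.8],[0.5,-20.9,21.9,0,0,0,-70.8],[0.5,-20.9,21.9,0,0,0,-70.8],[0.5,-20.9,21.9,0,0,0,-70.8],[0.5,-20.9,21.9,0,0,0,-70.8],[0.5,-20.9,21.9,0,0,0,-70.8],[0.5,-20.9,21.9,0,0,0,-70.8],[0.5,-20.9,21.9,0,0,0,-70.8],[0.5,-20.9,21.9,0,0,0,-70.8]]]}}

```text
time: 15.9
eef_pos: [0.4452, -0.1899, 0.2763]
orientation: [-180.0, -0.0, 77.5]
wrist_force: [0.5, -0.4, -0.6]
grip_width: 0.0428
grasp_force: 0.0
```

Run:
```python
from h import *
s=bot.get_state();print(s["eef_pos"],s["orientation"],s["joint_positions"])
p=get_image("wrist");find(p,["basket_bar","basket","prongs"])
P=cloud(p).reshape(-1,3)
m=(P[:,2]>.128)&(P[:,2]<.155)&(abs(P[:,0]-.445)<.04)&(abs(P[:,1]+.19)<.07)
B=P[m];v=line(B);d=v[:2]*np.sign(v[1]);t=(B[:,:2]-v[2:])@d;lo,hi=np.percentile(t,[1,99])
print(len(B),"yaw",np.degrees(np.arctan2(-d[0],d[1])),"mid",v[2:]+d*(lo+hi)/2,"len",hi-lo,"z",np.percentile(B[:,2],[5,50,95]))
# finger tips real
m=(P[:,2]>.25)&(np.hypot(P[:,0]-s["eef_pos"][0],P[:,1]-s["eef_pos"][1])<.05)
F=P[m];print("tip z",np.percentile(F[:,2],[1,5]),"rep",s["eef_pos"])
save(p,"w6.png")
t=get_image("top");find(t,["prongs","basket_bar"])
Q=cloud(t).reshape(-1,3);C=np.array([.5575,.041]);X=(Q[:,:2]-C)@EX;Y=(Q[:,:2]-C)@EY
m=(X<-.05)&(X>-.14)&(abs(Y)<.05)&(Q[:,2]>.165)&(Q[:,2]<.21)
for k in (m&(Y>0),m&(Y<0)): print("prong",k.sum(),X[k].min().round(3),np.median(Y[k]).round(4),np.median(Q[k,2]).round(4))
```

```text
[ 0.44522275 -0.18985939  0.27633124] [-1.79995163e+02 -3.55918769e-03  7.74583379e+01] [-3.74386952e+01 -7.29556894e+00  9.85382136e+01  1.19243828e-03
  8.87632411e+01 -2.48970590e+01]
basket_bar 0.63 [ 0.4441 -0.1888  0.1407]
basket 0.78 [ 0.4416 -0.1892 -0.0013]
basket 0.76 [ 0.7269 -0.375  -0.0009]
1072 yaw -12.97847 mid [ 0.44341629 -0.18938686] len 0.10758859882018088 z [0.14091781 0.14384086 0.14550046]
tip z [0.32554932 0.33780448] rep [ 0.44522275 -0.18985939  0.27633124]
prongs 0.56 [0.4781 0.0352 0.1743]
basket_bar 0.7 [ 0.4501 -0.1925  0.1401]
basket_bar 0.62 [ 0.7305 -0.3723  0.1448]
prong 77 -0.127 0.0302 0.1824
prong 77 -0.126 -0.0257 0.1816
```

View pics/w6.png

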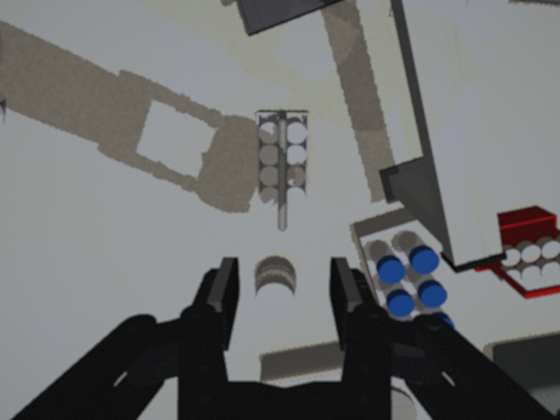

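The wrist view shows the handle bar at (282,110–230), aligned with the finger gap centre at about 284. I'll adjust slightly, go down and grasp. That's my picture quota used, so I'll rely on numbers from here.

Run:
```python
from h import *
rel([(.4437,-.1893,.13,180,0,77),(.4437,-.1893,.08,180,0,77)])
```

```text
[0.03, -0.16, 14.64, 0.0, -0.0, 0.54]
[0.03, -0.16, 19.64, 0.0, -0.0, 0.54]
```

Call:
{"api": "carry_out", "payload": {"motion": [[[0.5,0,-0.15,4,0,0,0.5],[0.5,0,-0.15,8,0,0,0.5],[0.5,0,-0.15,12,0,0,0.5],[0.5,0,-0.15,15,0,0,0.5],[0.5,0,-0.15,17,0,0,0.5],[0.5,0,-0.15,18.5,0,0,0.5],[0.5,0,-0.15,19.6,0,0,0.5],[0.5,0,-0.15,19.6,0,0,0.5],[0.5,0,-0.15,19.6,0,0,0.5],[0,0,-0.15,19.6,0,0,0.5],[0,0,-0.15,19.6,0,0,0.5],[0,0,-0.15,19.6,0,0,0.5],[0,0,-0.15,19.6,0,0,0.5],[0,0,-0.15,19.6,0,0,0.5],[0,0,-0.15,19.6,0,0,0.5],[0,0,-0.15,19.6,0,0,0.5]]], "force": 50}}

```text
time: 17.58
eef_pos: [0.4445, -0.1903, 0.0818]
orientation: [179.9, 0.1, 77.0]
wrist_force: [-0.5, 0.2, 5.5]
grip_width: 0.0071
grasp_force: 48.9
```

Run:
```python
from h import *
s=bot.get_state();print(s["eef_pos"],s["wrist_force"])
rel([(.4440,-.190,.172,180,0,77),(.3686,.0197,.172,180,0,96.75)])
```

```text
[ 0.44445189 -0.19029311  0.08175096] [-0.5243073   0.15691126  5.48416604]
[0.01, -0.03, -9.02, 0.1, 0.06, 0.05]
[18.76, -12.08, -9.07, 0.09, 0.08, -19.7]
```

Call:
{"api": "carry_out", "payload": {"motion": [[[0,0,0,-1,0,0,0],[0,0,0,-3,0,0,0],[0,0,0,-5,0,0,0],[0,0,0,-7,0,0,0],[0,0,0,-8.5,0,0,0],[0,0,0,-9,0,0,0],[0,0.8,-0.5,-9,0,0,-1],[0,2.5,-1.6,-9,0,0,-3],[0,4.4,-2.8,-9,0,0,-5],[0,6.3,-4,-9,0,0,-7],[0,8.2,-5.2,-9,0,0,-9],[0,10.1,-6.4,-9,0,0,-11],[0,12,-7.6,-9,0,0,-13],[0,13.9,-8.8,-9,0,0,-15],[0,15.8,-10,-9,0,0,-17],[0,17.5,-11.2,-9,0,0,-18.5],[0,18.4,-11.8,-9,0,0,-19.4],[0,18.7,-12.1,-9,0,0,-19.7],[0,18.7,-12.1,-9,0,0,-19.7],[0,18.7,-12.1,-9,0,0,-19.7]]]}}

```text
time: 19.25
eef_pos: [0.3677, 0.0193, 0.1701]
orientation: [-180.0, 0.0, 96.7]
wrist_force: [-0.8, 0.2, -3.1]
grip_width: 0.0072
grasp_force: 49.1
```

Run:
```python
from h import *
s=bot.get_state();print(s["time"],s["eef_pos"],s["orientation"],s["wrist_force"],s["grip_width"],s["grasp_force"])
E_=s["eef_pos"]
for n in("wrist","scene","top"):
    p=get_image(n);print(n);find(p,["basket_bar","basket","prongs","carriage"])
    P=cloud(p).reshape(-1,3);X=(P[:,:2]-E_[:2])@EX;Y=(P[:,:2]-E_[:2])@EY
    m=(abs(X)<.02)&(abs(Y)<.062)&(abs(Y)>.02)&(P[:,2]>.212)&(P[:,2]<.25)
    if m.sum()>5: print("bar pts",m.sum(),"x",np.median(X[m]),"y",Y[m].min(),Y[m].max(),"z top",np.percentile(P[m,2],[50,90]),"slope",np.degrees(np.polyfit(Y[m],X[m],1)[0]))
    C=np.array([.5573,.042]);X=(P[:,:2]-C)@EX;Y=(P[:,:2]-C)@EY
    m=(X<-.05)&(X>-.14)&(abs(Y)<.05)&(P[:,2]>.165)&(P[:,2]<.21)
    for k in (m&(Y>0),m&(Y<0)): 
        if k.sum()>5: print("prong",k.sum(),X[k].min().round(3),np.median(Y[k]).round(4),np.median(P[k,2]).round(4))
rel([(.4729,.032,.172,180,0,96.75),(.4729,.032,.130,180,0,96.75)])
```

```text
19.25 [0.36773473 0.01926595 0.17008453] [-1.79981377e+02  2.45602491e-02  9.67250195e+01] [-0.75812532  0.20008885 -3.07183879] 0.007159938217681663 49.05462026596069
wrist
basket_bar 0.66 [0.3686 0.0164 0.2299]
basket_bar 0.23 [ 0.4879  0.0452 -0.0015]
basket 0.79 [0.3676 0.0211 0.0866]
bar pts 3092 x -5.800143393736804e-05 y -0.04906301477307889 0.055757549938975214 z top [0.23229688 0.23340651] slope -0.05210245487077146
prong 2205 -0.129 0.0296 0.1836
prong 1986 -0.129 -0.0255 0.1835
scene
basket_bar 0.68 [ 0.7282 -0.3745  0.143 ]
basket_bar 0.56 [0.3712 0.0171 0.2268]
basket 0.94 [ 7.275e-01 -3.762e-01  3.000e-04]
basket 0.66 [0.3639 0.0165 0.0924]
prongs 0.66 [0.4744 0.033  0.18  ]
carriage 0.64 [0.5541 0.0441 0.2031]
bar pts 115 x 0.0023730446292277406 y -0.05474020552018919 0.05459845364056167 z top [0.23166054 0.23604791] slope 0.00982316789954483
prong 29 -0.126 0.0284 0.1908
prong 28 -0.126 -0.026 0.1914
top
basket_bar 0.69 [ 0.7305 -0.3728  0.1437]
basket 0.71 [ 7.297e-01 -3.760e-01  5.000e-04]
prongs 0.7 [0.4767 0.0344 0.1797]
prongs 0.52 [ 4.160e-01  3.415e-01 -3.000e-04]
carriage 0.92 [0.5659 0.0414 0.1955]
prong 58 -0.109 0.029 0.1814
prong 76 -0.126 -0.0268 0.1821
[-0.01, 10.59, -0.16, 0.0, 0.0, -0.01]
[-0.01, 10.59, 4.04, 0.0, 0.0, -0.01]
```

The basket is held with its bar parallel to the rack, at z 0.229, and centred to within about 1 mm. I'll move it over the tips and lower it.

Call:
{"api": "carry_out", "payload": {"motion": [[[0,0,0.5,0,0,0,0],[0,0,1.5,0,0,0,0],[0,0,3,0,0,0,0],[0,0,4.5,0,0,0,0],[0,0,6,0,0,0,0],[0,0,7.5,0,0,0,0],[0,0,9,0,0,0,0],[0,0,10,0,0,0,0],[0,0,10.5,0,0,0,0],[0,0,10.5,0,0,0,0],[0,0,10.5,1,0,0,0],[0,0,10.5,2,0,0,0],[0,0,10.5,3,0,0,0],[0,0,10.5,3.5,0,0,0],[0,0,10.5,3.8,0,0,0],[0,0,10.5,3.8,0,0,0],[0,0,10.5,3.8,0,0,0]]]}}

```text
time: 21.42
eef_pos: [0.472, 0.032, 0.1324]
orientation: [180.0, -0.0, 96.7]
wrist_force: [0.2, 0.3, -3.4]
grip_width: 0.0068
grasp_force: 49.1
```

Run:
```python
from h import *
s=bot.get_state();print(s["time"],s["eef_pos"],s["wrist_force"],s["grip_width"])
p=get_image("wrist");find(p,["basket_bar","basket"])
P=cloud(p).reshape(-1,3)
C=np.array([.5573,.042])
for n in("wrist","scene","top"):
    q=get_image(n) if n!="wrist" else p
    P=cloud(q).reshape(-1,3);X=(P[:,:2]-C)@EX;Y=(P[:,:2]-C)@EY
    m=(abs(X+.085)<.02)&(abs(Y)<.06)&(abs(Y)>.036)&(P[:,2]>.17)&(P[:,2]<.21)
    if m.sum()>5: print(n,"bar",m.sum(),"x",np.median(X[m]),"y",Y[m].min(),Y[m].max(),"z",np.percentile(P[m,2],[50,90]))
```

```text
21.4167 [0.47197665 0.0320088  0.13239393] [ 0.19261103  0.28261792 -3.43193503] 0.006833576636896522
basket_bar 0.89 [0.4721 0.0282 0.1916]
basket_bar 0.37 [0.4714 0.0325 0.0496]
basket 0.71 [0.4707 0.0297 0.053 ]
wrist bar 1783 x -0.08601034433277718 y -0.048913052276738284 0.05592342883774147 z [0.19435638 0.19563982]
scene bar 36 x -0.0840632971224051 y -0.054465870767145826 0.054117311076079345 z [0.19471792 0.1984447 ]
top bar 13 x -0.08807658420075092 y -0.04173248027999031 0.05593827116469588 z [0.19176431 0.19550268]
```

Call:
{"api": "carry_out", "payload": {"motion": [[[0,0,0,0.1,0,0,0],[0,0,0,0.2,0,0,0],[0,0,0,0.3,0,0,0],[0,0,0,0.3,0,0,0]]]}}

```text
time: 22.0
eef_pos: [0.4722, 0.032, 0.1298]
orientation: [180.0, 0.0, 96.7]
wrist_force: [-1.5, 0.8, 0.4]
grip_width: 0.0073
grasp_force: 49.5
```

Fz went from -3.4 to +0.4, so the weight is on the prongs. I'll open partway, because the plate is near, and lift out.

Call:
{"api": "carry_out", "payload": {"motion": [[[0.1,0,0,0,0,0,0],[0.2,0,0,0,0,0,0],[0.35,0,0,0,0,0,0],[0.35,0,0,0,0,0,0],[0.35,0,0,0,0,0,0],[0.35,0,0,-0.7,0,0,0],[0.35,0,0,-1.5,0,0,0],[0.35,0,0,-2.5,0,0,0],[0.35,0,0,-4,0,0,0],[0.35,0,0,-6,0,0,0],[0.35,0,0,-9,0,0,0],[0.35,0,0,-12,0,0,0],[0.35,0,0,-12,0,0,0],[0.35,0,0,-12,0,0,0],[0.35,0,0,-12,0,0,0],[0.35,0,0,-12,0,0,0]]]}}

```text
time: 23.33
eef_pos: [0.4713, 0.0321, 0.2484]
orientation: [-179.9, -0.0, 96.7]
wrist_force: [-0.1, -0.6, -1.3]
grip_width: 0.0295
grasp_force: 0.0
```

Run:
```python
from h import *
s=bot.get_state();print(s["time"],s["eef_pos"],s["wrist_force"],s["grip_width"])
C=np.array([.5573,.042])
for n in("wrist","scene","top"):
    q=get_image(n);print(n);find(q,["basket_bar","basket","lever_grip"])
    P=cloud(q).reshape(-1,3);X=(P[:,:2]-C)@EX;Y=(P[:,:2]-C)@EY;c=q["color"].reshape(-1,3).max(1)
    m=(abs(X+.085)<.03)&(abs(Y)<.06)&(abs(Y)>.036)&(P[:,2]>.17)&(P[:,2]<.21)
    if m.sum()>5: print("bar",m.sum(),"x",np.median(X[m]),"y",Y[m].min(),Y[m].max(),"z",np.percentile(P[m,2],[50,90]))
    m=(X>.05)&(X<.1)&(abs(Y)<.012)&(P[:,2]>.2)&(P[:,2]<.3)
    if m.any(): print("grip z",np.percentile(P[m,2],[5,50,95]),m.sum())
    m=(X<-.024)&(X>-.034)&(P[:,2]>.216)&(P[:,2]<.23)&(abs(Y)<.06)
    if m.sum()>5: print("plate Y",np.percentile(Y[m],[1,99]))
    m=(X<-.024)&(X>-.034)&(P[:,2]>.202)&(P[:,2]<.214)&(Y>.05)&(Y<.095)&(c>75)
    if m.sum()>5: print("rod Y",np.percentile(Y[m],[3,97]))
```

```text
23.3333 [0.47127767 0.03214749 0.24835268] [-0.07185073 -0.57638098 -1.25034355] 0.029464427903164576
wrist
basket_bar 0.57 [0.4719 0.0309 0.1881]
basket_bar 0.24 [0.7161 0.1237 0.004 ]
basket 0.64 [0.4746 0.0309 0.0498]
basket 0.44 [ 0.7253 -0.3782  0.0014]
lever_grip 0.96 [0.6281 0.0473 0.2288]
bar 603 x -0.08545139206175785 y -0.05546954847547301 0.05551820704913925 z [0.19195726 0.19321694]
grip z [0.22488628 0.23332415 0.23636229] 2041
plate Y [-0.0443188   0.04456817]
rod Y [0.05647591 0.0926784 ]
scene
basket_bar 0.7 [ 0.7306 -0.3754  0.1423]
basket_bar 0.55 [0.474  0.0314 0.0511]
basket 0.65 [0.473  0.0333 0.0516]
basket 0.61 [ 0.726  -0.3755  0.0012]
lever_grip 0.77 [0.6299 0.0534 0.225 ]
lever_grip 0.69 [0.5573 0.0432 0.2059]
bar 28 x -0.08350733901022347 y 0.037666661860402795 0.0542762975738459 z [0.19276731 0.19508845]
grip z [0.22796531 0.23487745 0.23914268] 103
plate Y [-0.04421266  0.05236757]
rod Y [0.05952118 0.09163208]
top
basket_bar 0.53 [0.4769 0.0349 0.1853]
basket 0.78 [0.4735 0.0297 0.0481]
basket 0.67 [ 0.7308 -0.3814  0.0014]
lever_grip 0.62 [0.6269 0.0482 0.2295]
lever_grip 0.31 [ 0.5769 -0.4127 -0.0017]
bar 25 x -0.08533892419547338 y -0.03863911068161047 0.05583210506385531 z [0.18932677 0.19348619]
grip z [0.22786063 0.23347422 0.23668681] 95
```

The bar rests at z 0.1885, x -85 mm and y≈0, with the lever down and the buffer pressed about 6–7 mm. Handing in.

```bash
python3 -c "
from rig import bot
print(bot.job_done())"
```

```text
the job is handed in; nothing more can be done
None
```

I've handed the job in: the basket hangs centred across both prongs, the lever is fully down, and by my measurements the buffer is about 6–7 mm in. It took about 23 s of the 67 s. I didn't re-measure the bystanders at the end, and the hand-in gave no verdict.

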